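Hold the parts basket over the air nozzle

ROBOT

A 6-joint arm with a two-finger parallel gripper is mounted at the origin on the work surface. World frame = base frame: x ahead of the robot, y to its left, z up, the work surface at z = 0. Lengths are in mm, angles in degrees, forces in N, time in s.
With the tool pointing down it reaches from about 350 to 850 mm from the base axis. Payload 8.1 kg.
Tool frame: the origin (TCP) lies at the centre of the arm's flange, where the gripper is bolted on; the fingertips stand 173 mm ahead of it and the grasp point (between the pads) lies 155 mm ahead of it; z points along the fingers, y is the line along which they close (so a half turn about z gives the same grasp; the last joint's range is limited). The gripper opens to 85 mm and grips with 20 to 120 N. Pads are 22 mm wide; open, the fingers measure 114 mm over their backs; the gripper's body (76 mm by 85 mm) begins 54 mm behind the grasp point. The pads swing forward as they close: fully open they stand 13 mm farther back than shut.
Start: joints at [-72.044, 7.471, 85.268, -0, 87.261, -4.893], TCP at [233.008, -552.914, 404.692] pointing down, gripper open.
Joint ranges: [-169.43, 169.43], [-51.17, 129.36], [1.28, 143.12], [-76.62, 256.62], [0, 156.53], [-152.29, 152.29]. Speed limits (degrees/s): [136.94, 136.94, 159.86, 180, 180, 180].

INTERFACE

Orientations are given as [roll, pitch, yaw] about the fixed x, y, z axes, in that order (R = Rz(yaw) Ry(pitch) Rx(roll)).
In Python, from bench import * gives the robot as it stands.
- The arm moves only by the shell command python3 -m jog 'ROWS' [FORCE]. ROWS is text: rows parted by semicolons, each of 7 numbers parted by spaces: the shift along the tool's x, y, z scaled (see below), then the turn, a rotation vector about the tool's x, y, z scaled (see below), then the closure, from -1 (fully open) to 1 (shut). In form: tx ty tz wx wy wz hand; .... A call has 1 to 5 rows; each row shifts and turns the commanded pose from where the row before left it, along the tool's axes as they then stand; what a row does not reach is not made up. The controller multiplies each number of a shift by 0.1 m and each number of a turn by 60 degrees. A row lasts 1/8 s, in which the tool goes at most 62.5 mm and 10.7 degrees, less where a joint would pass 70% of its speed; a pose out of reach is approached as far as the arm can. A call with a number of a shift or a turn outside -1 to 1 is refused whole. A call with a gripper value outside its range is refused whole. The fingers move at their own pace and stop on an object; FORCE is the grip in N (left out, the last holds). Time passes only in rows, so rows that do not move let the fingers close. It gives the time, the measured TCP pose, the force, the opening and the grip force at its end, in the units of the state.
- sense(): the state, without advancing time (a new reading comes with each control period).
- snapshot(name): name is "side" or "top"; returns a dict with "img" (400x640x3 uint8, red, green, blue), "fx", "fy", "cx", "cy" (pixels), "extrinsics" (4x4, takes a point from camera to world coordinates). Camera axes: x right, y down, z forward; pixel columns grow to the right and rows downward; lengths in mm; the calibration is good to about 2 mm. A picture is of the moment at which its call begins. There is no depth.
- hand_in(): hands the job in; it is judged then, once.
The state is a dict: "time": time; "joint_pos": joint angles; "qd": joint speeds; "joint_efforts": joint torques, N m; "tool_pos": TCP position; "tcp_rot": TCP orientation; "ft_force": force on the tool from outside, world axes, zero at the start; "wrist_torque": the same for the moment, N m; "finger_gap": finger opening in mm; "grip_force": force on a finger pad.
Only numpy, scipy, OpenCV 4.12 (cv2) and the standard library are available. Lean on these libraries where they do the work, as an engineer would, in place of code of your own. Each camera call takes 0.05 s, during which the arm holds its last target. There are 200 camera calls.

TASK

Two small printed parts are to be blown clean of dust: first set the lever of the ball valve on the blow-off stand half open (45 degrees), then take the wire basket with the parts in it by its handle, lift it out of the parts tray without tipping it, and hold it level and still, centred over the upturned air nozzle, with its bottom about 8 cm above the nozzle tip and touching nothing. Finish while still holding the basket there, with both parts in it and the valve still half open; leave the bottle, the spool and the jar where they are.

Things in the scene. Friction and masses are not known exactly. Their poses are not given: they have to be found in the camera images.
- stand: blow-off stand, fixed: aluminium base plate 70 x 280 x 8 mm, a steel pipe 20 mm thick along its y axis (axis 32 mm above the table), a brass ball valve at y = -70 mm, and at y = +80 mm a riser with an upturned brass air nozzle. Origin: centre of the plate's underside; z up. It stands left or right of the robot's centre line, the tray on the other side
- nozzle_tip (a point): mouth of the upturned air nozzle, 90 mm above the table (the highest point of the stand); stand frame (0, 80, 90) mm. The basket must be held centred above this point
- valve_axis (a point): point on the valve lever's upright turning axis at the height of the middle of the lever, 71 mm above the table; stand frame (0, -70, 71) mm; its axes are those of the stand
- valve_lever (a joint): valve lever angle, 0 to 1.571 rad, growing anticlockwise seen from above. 0: shut, lever square across the pipe, pointing along the stand's -x; 1.571: open, along the pipe, pointing along the stand's -y, away from the nozzle; 0.785: half open. Starts at 0 to 0.35. Friction about 0.12 N m (2 N at the grip), no spring, stays where left
- lever_grip (a point): middle of the lever's plain metal grip, 65 mm from the turning axis, 71 mm above the table; the grip is 14 mm wide, 16 mm high, 66 mm long (27 to 93 mm from the axis). x axis: along the lever towards the turning axis; pinch it across its 14 mm width (y axis). Fingertips may reach down to 45 mm above the table here
- tray: dark blue plastic parts tray, fixed, 150 x 170 mm, walls 18 mm high and 4 mm thick, floor 4 mm thick. Origin: centre of its underside on the table
- basket: loose steel wire basket standing in the tray, outside 100 mm (x) x 120 mm (y), walls 40 mm high, floor 4 mm thick, with an arched handle over its middle in the plane x = 0; overall height 115 mm. Weighs 0.2 to 0.4 kg with its centre of mass in the middle. Origin: centre of its underside; z up
- basket_grip (a point): middle of the basket's white handle grip, 105 mm above the basket's underside and straight above its centre. The grip is a bar 14 mm wide (basket x), 74 mm long (basket y) and 20 mm high, with 50 mm of free room under it; pinch it across its 14 mm width. Axes as the basket's
- gear: small grey printed gear, 40 mm across its teeth and 18 mm high, about 25 g, lying loose in the -y half of the basket. Origin: centre of its underside
- bracket: small grey printed L bracket, 40 x 26 mm and 26 mm high, about 30 g, lying loose in the +y half of the basket. Origin: centre of its underside
- bottle: bystander: white bottle 72 mm in diameter and 180 mm high, standing on the far side of the table. Origin: centre of its underside
- spool: bystander: filament spool lying flat, 160 mm in diameter and 48 mm high, on the far side of the table to the right. Origin: centre of its underside
- jar: bystander: small jar 60 mm in diameter and 75 mm high, on the far side of the table to the left. Origin: centre of its underside
Things that resemble listed ones, but are neither listed nor needed, are in the scene too. Of the things that look like the basket, take the one that is nearest to the robot's base at the start. Leave any black look-alike of the bracket alone.

How it is judged (in metres and radians):
On the way, in this order (a step that is already met when the one before it is completed fails the run):
1. the valve lever is set half open while the basket still stands in the tray (value of joint valve_lever between 0.635 and 0.935 rad and distance of basket from where it was at the start of the episode below 0.02 m), for 0.3 s.
2. the basket is lifted clear of the tray by the fingers (contact force between the fingers and basket above 1 N and contact force between basket and tray below 0.05 N and z of basket in the frame of tray above 0.03 m), for 0.2 s.
At the end, for the whole second after the job is handed in: basket held by fingers (over 1 N), off tray and stand, underside centre within 35 mm of the nozzle axis and 45-120 mm above its tip, level to 0.1 rad, under 20 mm/s and 0.15 rad/s, both parts in it, valve at 0.785 +- 0.15 rad, all through the last second (value of joint valve_lever between 0.635 and 0.935 rad and contact force between the fingers and basket above 1 N and contact force between basket and tray below 0.05 N and contact force between basket and stand below 0.05 N and horizontal distance between basket and nozzle_tip below 0.035 m and z of basket in the frame of nozzle_tip between 0.045 and 0.12 m and angle between basket's own z axis and vertical below 0.1 rad and linear speed of basket below 0.02 m/s and angular speed of basket below 0.15 rad/s and x of gear in the frame of basket between -0.05 and 0.05 m and y of gear in the frame of basket between -0.06 and 0.06 m and z of gear in the frame of basket between -0.005 and 0.04 m and x of bracket in the frame of basket between -0.05 and 0.05 m and y of bracket in the frame of basket between -0.06 and 0.06 m and z of bracket in the frame of basket between -0.005 and 0.04 m); the arm keeps its last pose, push and grip.
It fails at once if the basket is tipped by more than 25 degrees (angle between basket's own z axis and vertical above 0.44 rad).
It fails at once if a part leaves the basket (distance between any of gear, bracket and basket above 0.085 m).
It fails at once if the bottle, spool or jar is pushed away (distance of any of bottle, spool, jar from where it was at the start of the episode above 0.03 m).
It also fails if it takes over 58 s, if anything falls off the work surface, if the arm or the gripper's body presses on something with over 40 N, if the wrist force passes 120 N, or if a joint passes its speed limit or range.

## Working session

There is one attempt and no reset: what is moved stays moved. The work goes in short steps, Python scripts to look and compute and a shell command to move; the robot and the scene stay as the last step left them, time stands still between calls to the robot, and variables do not carry over. Pictures are saved under pics/ and viewed, at most 10 in all, crops included, and the job is handed in when it is done.

```bash
mkdir -p pics; python3 - <<'E'
from bench import *
import cv2,numpy as np
s=sense();print({k:np.round(v,2).tolist() for k,v in s.items()})
for n in("top","side"):
    d=snapshot(n);cv2.imwrite(f"pics/{n}0.png",d["img"][:,:,::-1]);print(n,d["fx"],d["fy"],d["cx"],d["cy"],np.round(d["extrinsics"],3).tolist())
E
```

```text
{'time': 0.0, 'joint_pos': [-72.04, 7.52, 85.33, 0.0, 87.26, -4.89], 'qd': [-0.09, -0.02, 0.04, 0.09, 0.02, -0.02], 'joint_efforts': [-0.0, -56.94, -50.05, -0.0, 0.01, -0.0], 'tool_pos': [232.95, -552.69, 403.64], 'tcp_rot': [-179.89, -0.01, 22.85], 'ft_force': [-0.37, 0.65, -0.45], 'wrist_torque': [0.03, 0.03, 0.0], 'grip_force': 0.0, 'finger_gap': 85.46}
top 415.05040859284884 415.05040859284884 322.14369826165733 196.3427095243744 [[-0.026, -0.992, 0.127, 459.01], [-1.0, 0.023, -0.019, 68.507], [0.016, -0.128, -0.992, 1214.018], [0.0, 0.0, 0.0, 1.0]]
side 456.2199022739828 456.2199022739828 324.6730666677942 196.2424723405302 [[-0.749, -0.404, 0.525, -60.542], [-0.663, 0.46, -0.591, 779.066], [-0.003, -0.791, -0.612, 846.635], [0.0, 0.0, 0.0, 1.0]]
```

View pics/top0.png

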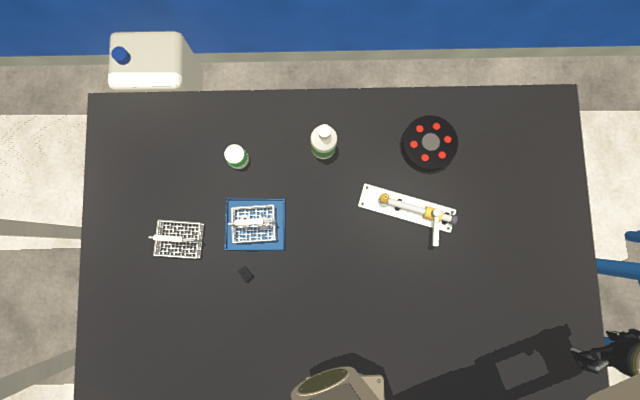

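View pics/side0.png

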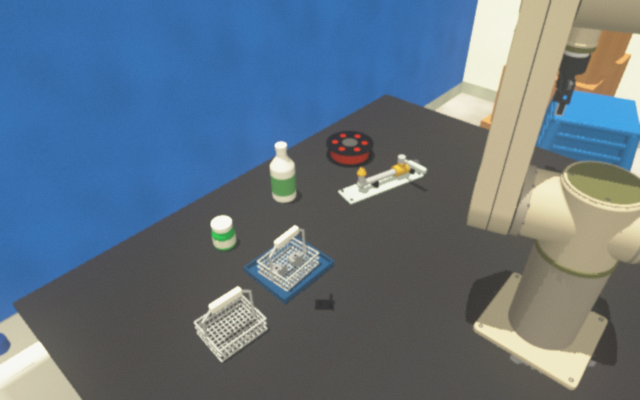

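The top view shows the tray with its basket at about (254,224), the nozzle at (384,199), and the valve at about (436,214) with its lever pointing down to (436,245). An empty look-alike basket is at (178,240) and a black bracket look-alike at (246,274). I'll enlarge these areas.

```bash
python3 - <<'E'
import cv2,numpy as np
t=cv2.imread("pics/top0.png");s=cv2.imread("pics/side0.png")
def c(i,x,y,w,h,f):return cv2.resize(i[y:y+h,x:x+w],None,fx=f,fy=f,interpolation=cv2.INTER_CUBIC)
a=np.hstack([c(t,350,175,120,80,4),c(t,215,190,80,80,4)])
b=np.hstack([c(s,330,145,110,70,4),c(s,240,220,90,70,4)])
cv2.imwrite("pics/c1.png",np.vstack([a,b]))
E
```

```text
(no output)
```

View pics/c1.png

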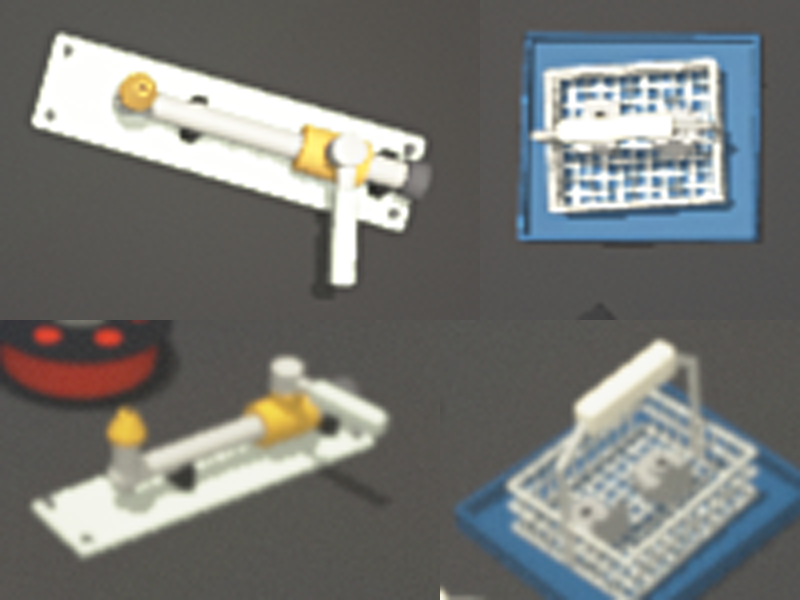

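```bash
cat > h.py <<'E'
from bench import *
import numpy as np, cv2
def at(cam,uv,z):
    d=snapshot(cam) if isinstance(cam,str) else cam
    E=np.array(d["extrinsics"]);r=E[:3,:3]@[(uv[0]-d["cx"])/d["fx"],(uv[1]-d["cy"])/d["fy"],1];p=E[:3,3]
    return p+r*(z-p[2])/r[2]
def px(d,P):
    E=np.array(d["extrinsics"]);q=E[:3,:3].T@(np.array(P)-E[:3,3]);return np.round([d["cx"]+d["fx"]*q[0]/q[2],d["cy"]+d["fy"]*q[1]/q[2]],1)
E
python3 - <<'E'
from h import *
np.set_printoptions(suppress=True,precision=1)
t=snapshot("top");s=snapshot("side")
T=lambda x,y,z:at(t,(350+x/4,175+y/4),z)
B=lambda x,y,z:at(t,(215+(x-480)/4,190+y/4),z)
S=lambda x,y,z:at(s,(330+x/4,145+(y-320)/4),z)
S2=lambda x,y,z:at(s,(240+(x-440)/4,220+(y-320)/4),z)
C=np.array([T(57,33,8),T(33,125,8),T(405,232,8),T(425,135,8)])
print("plate",C,C.mean(0),[np.linalg.norm(C[i]-C[i-1]) for i in range(4)])
print("noz",T(138,90,90),S(126,408,90))
print("hub",T(349,150,85),"lever end",T(343,284,71),T(343,280,79))
K=np.array([B(527,35,18),B(760,37,18),B(757,241,18),B(517,241,18)]);print("tray",K,K.mean(0))
R=np.array([B(545,70,44),B(717,60,44),B(725,202,44),B(550,212,44)]);print("rim",R,R.mean(0),[np.linalg.norm(R[i]-R[i-1]) for i in range(4)])
print("grip",B(557,131,117),B(672,127,117),"side",S2(627,384,109))
y=C[0]+C[1]-C[2]-C[3];a=np.arctan2(y[1],y[0])-np.pi/2;print("stand yaw",np.degrees(a))
for v in (R[0]-R[1],R[3]-R[2]):print("basket yaw",np.degrees(np.arctan2(v[1],v[0])-np.pi/2))
m=C.mean(0);M=np.array([[np.cos(a),-np.sin(a)],[np.sin(a),np.cos(a)]])
n=m[:2]+M@[0,80];v=m[:2]+M@[0,-70];print("noz model",n,"valve",v)
for q in(0,.2,.35,.785):
  g=v+M@(93*np.array([-np.cos(q),-np.sin(q)]));print(q,g,px(t,[*g,71]))
E
```

```text
plate [[ 649.7  -79.4    8. ]
 [ 582.   -59.2    8. ]
 [ 497.3 -327.4    8. ]
 [ 567.8 -346.7    8. ]] [ 574.2 -203.2    8. ] [np.float64(279.64604391756995), np.float64(70.6112675838664), np.float64(281.2621892496536), np.float64(73.07792478938721)]
noz [ 596.  -123.3   90. ] [ 600.4 -128.9   90. ]
hub [ 551.8 -267.2   85. ] lever end [ 460.8 -261.6   71. ] [ 463.5 -259.4   79. ]
tray [[611.9 322.   18. ]
 [606.5 153.8  18. ]
 [459.9 158.   18. ]
 [464.3 328.5  18. ]] [535.6 240.6  18. ]
rim [[583.4 303.7  44. ]
 [587.6 182.5  44. ]
 [487.5 178.   44. ]
 [483.6 300.   44. ]] [535.5 241.1  44. ] [np.float64(99.79882702241592), np.float64(121.30205025023241), np.float64(100.16602595414618), np.float64(122.0862533260026)]
grip [535.  281.1 117. ] [535.8 205.5 117. ] side [537.9 241.8 109. ]
stand yaw -17.27953760945488
basket yaw 1.9887608597319815
basket yaw 1.8187837998590697
noz model [ 598.  -126.8] valve [ 553.4 -270. ]
0 [ 464.6 -242.4] [428.7 244.8]
0.2 [ 460.9 -260.6] [435.4 246. ]
0.35 [ 460.5 -274.5] [440.4 246. ]
0.785 [ 471.1 -313.2] [454.2 241.8]
```

Both cameras agree with the model: nozzle at about (597,-126), valve axis at (553,-269), lever at about 0.21 rad, and basket at (536,241) with yaw about 2°. I'll head for a point above the lever.

```bash
cat >> h.py <<'E'
from scipy.spatial.transform import Rotation as Ro
def go(x,y,z,yaw):
    s=sense();R=Ro.from_euler('xyz',s["tcp_rot"],degrees=True);G=Ro.from_euler('xyz',[180,0,yaw],degrees=True)
    w=(R.inv()*G).as_rotvec(degrees=True);d=np.array([x,y,z])-s["tool_pos"]
    print("t",round(s["time"],2),"pos",np.round(s["tool_pos"],1),"rot",np.round(s["tcp_rot"],2),"gap",round(s["finger_gap"],1),"F",np.round(s["ft_force"],1),"gf",round(s["grip_force"],1))
    print("now",np.round(R.inv().apply(d)/100,3),"afterturn",np.round(G.inv().apply(d)/100,3),"w",np.round(w/60,4))
E
python3 -m jog '0 0 0 0 0 .156 -1;0 0 0 0 0 .156 -1;0 0 0 0 0 .156 -1;.284 -.39 0 0 0 0 -1;.284 -.39 0 0 0 0 -1'
python3 -m jog '.284 -.39 0 0 0 0 -1;.284 -.39 0 0 0 0 -1;.284 -.39 0 0 0 0 -1;.284 -.39 0 0 0 0 -1;.284 -.39 0 0 0 0 -1'
python3 -c "from h import *;go(488,-263,228,-5.3);cv2.imwrite('pics/t2.png',snapshot('top')['img'][150:300,330:530,::-1].repeat(3,0).repeat(3,1))"
```

```text
time: 0.82
tool_pos: [296.9, -479.8, 404.3]
tcp_rot: [-180.0, 0.0, -5.3]
ft_force: [0.8, -0.7, 0.7]
finger_gap: 85.4
grip_force: 0.0
time: 1.45
tool_pos: [456.7, -297.8, 404.6]
tcp_rot: [180.0, 0.0, -5.2]
ft_force: [1.4, -0.0, 0.9]
finger_gap: 85.1
grip_force: 0.0
t 1.45 pos [ 456.7 -297.8  404.6] rot [180.     0.    -5.23] gap 85.1 F [ 1.4 -0.   0.9] gf 0.0
now [ 0.28  -0.375  1.766] afterturn [ 0.28  -0.376  1.766] w [0.     0.     0.0011]
```

View pics/t2.png

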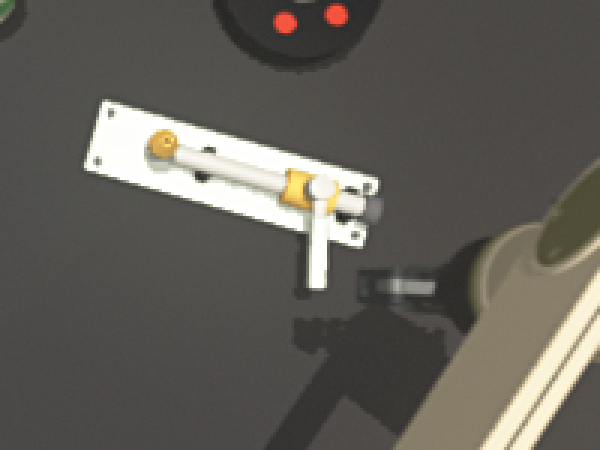

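The close look puts the lever tip at full-frame pixel (435.7,246), as before, and the gripper is just short of it. Next I move over it, go down and pinch.

```bash
python3 -m jog '.28 -.375 0 0 0 0 -1;0 0 .4 0 0 0 -1;0 0 .4 0 0 0 -1;0 0 .3 0 0 0 -1;0 0 0 0 0 0 -1'
python3 -c "from h import *;go(488,-263,228,-5.3);cv2.imwrite('pics/s3.png',snapshot('side')['img'][80:230,310:510,::-1].repeat(3,0).repeat(3,1))"
```

```text
time: 2.12
tool_pos: [485.9, -263.7, 291.6]
tcp_rot: [-179.8, 0.3, -5.2]
ft_force: [0.2, 0.3, -0.1]
finger_gap: 85.4
grip_force: 0.0
t 2.12 pos [ 485.9 -263.7  291.6] rot [-179.83    0.32   -5.23] gap 85.4 F [ 0.2  0.3 -0.1] gf 0.0
now [ 0.024 -0.007  0.636] afterturn [ 0.02  -0.009  0.636] w [-0.0028  0.0053  0.0012]
```

View pics/s3.png

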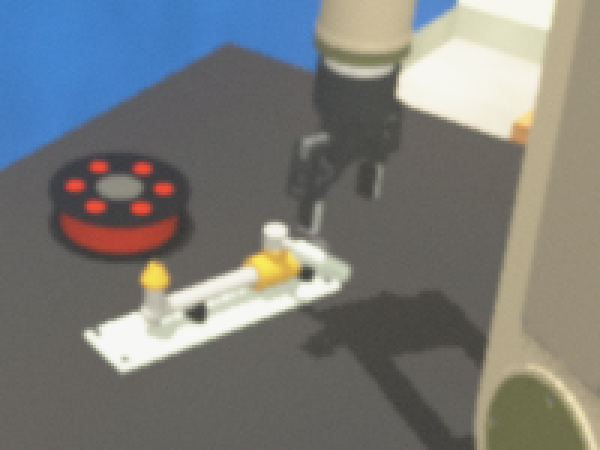

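The open fingers, at about (310,220) and (370,180) in the crop, straddle the lever. Going down and closing.

```bash
python3 -m jog '0 0 .3 0 0 0 -1;0 0 .3 0 0 0 -1;.02 -.01 .03 0 0 0 -1;0 0 0 0 0 0 1;0 0 0 0 0 0 1' 30
python3 -m jog '0 0 0 0 0 0 1;0 0 0 0 0 0 1;0 0 0 0 0 0 1'
python3 -c "from h import *;go(495.3,-299,228,27.7)"
```

```text
time: 2.8
tool_pos: [490.1, -264.1, 233.9]
tcp_rot: [179.9, -0.2, -5.2]
ft_force: [0.1, 0.6, -0.0]
finger_gap: 51.5
grip_force: 0.0
time: 3.18
tool_pos: [489.5, -263.3, 232.4]
tcp_rot: [-180.0, -0.0, -5.2]
ft_force: [-1.1, 3.2, 5.5]
finger_gap: 13.6
grip_force: 29.3
t 3.17 pos [ 489.5 -263.3  232.4] rot [-1.7998e+02 -3.0000e-02 -5.2000e+00] gap 13.6 F [-1.1  3.2  5.5] gf 29.3
now [0.09  0.35  0.044] afterturn [-0.114  0.343  0.044] w [-2.000e-04 -6.000e-04 -5.483e-01]
```

```bash
python3 -m jog '.006 .09 0 0 0 -.136 1;.006 .09 0 0 0 -.136 1;.006 .09 0 0 0 -.136 1;.006 .09 0 0 0 -.136 1;0 0 0 0 0 0 1'
python3 -m jog '0 0 0 0 0 0 1;0 0 0 0 0 0 1'
python3 -c "
from h import *;go(495.8,-298,232,27.5)
p=sense()['tool_pos'];print(np.radians(np.degrees(np.arctan2(p[1]+268.8,p[0]-552.8))+180+17.3))"
```

```text
time: 3.8
tool_pos: [496.9, -298.6, 232.5]
tcp_rot: [179.9, -0.1, 27.5]
ft_force: [2.3, 3.6, 4.2]
finger_gap: 13.5
grip_force: 30.7
time: 4.05
tool_pos: [496.8, -298.3, 232.5]
tcp_rot: [179.9, -0.1, 27.4]
ft_force: [4.2, 4.0, 2.9]
finger_gap: 13.3
grip_force: 30.1
t 4.05 pos [ 496.8 -298.3  232.5] rot [ 1.7993e+02 -1.1000e-01  2.7420e+01] gap 13.3 F [4.2 4.  2.9] gf 30.1
now [-0.007 -0.007  0.005] afterturn [-0.007 -0.007  0.005] w [ 0.0011 -0.0019 -0.0013]
0.7865869556564467
```

Lever angle is about 0.787 rad. I'll release, rise straight up and check it from the top.

```bash
python3 -m jog '0 0 0 0 0 0 -1;0 0 0 0 0 0 -1;0 0 0 0 0 0 -1;0 0 0 0 0 0 -1;0 0 -.1 0 0 0 -1'
python3 -m jog '0 0 -.4 0 0 0 -1;0 0 -.5 0 0 0 -1;0 0 -.5 0 0 0 -1;0 0 -.5 0 0 0 -1;0 0 0 0 0 0 -1'
python3 -c "from h import *;go(537,241,420,92)"
```

```text
time: 4.68
tool_pos: [495.5, -298.3, 241.0]
tcp_rot: [-179.9, 0.1, 27.4]
ft_force: [-0.1, 0.6, 0.0]
finger_gap: 85.0
grip_force: 0.0
time: 5.3
tool_pos: [496.7, -299.1, 438.8]
tcp_rot: [179.4, -0.3, 27.4]
ft_force: [-0.1, -0.3, 0.1]
finger_gap: 85.2
grip_force: 0.0
t 5.3 pos [ 496.7 -299.1  438.8] rot [179.45  -0.27  27.41] gap 85.2 F [-0.1 -0.3  0.1] gf 0.0
now [ 2.843 -4.611  0.157] afterturn [5.384 0.591 0.188] w [ 0.0107  0.0011 -1.0765]
```

```bash
python3 -m jog '0 0 0 0 0 -.154 -1;0 0 0 0 0 -.154 -1;0 0 0 0 0 -.154 -1;0 0 0 0 0 -.154 -1;0 0 0 0 0 -.154 -1'
python3 -m jog '0 0 0 0 0 -.154 -1;0 0 0 0 0 -.154 -1;.45 .05 0 0 0 0 -1;.45 .05 0 0 0 0 -1;.45 .05 0 0 0 0 -1'
python3 -m jog '.45 .05 0 0 0 0 -1;.45 .05 0 0 0 0 -1;.45 .05 0 0 0 0 -1;.45 .05 0 0 0 0 -1;.45 .05 0 0 0 0 -1'
python3 -c "from h import *;go(537,241,420,92)
t=snapshot('top')['img'][:,:,::-1];cv2.imwrite('pics/t4.png',np.hstack([t[170:260,350:480].repeat(5,0).repeat(5,1)]))
a=np.radians(-17.3)
d=snapshot('top')
for q in(.635,.785,.935):
  g=np.array([552.8,-268.8])+93*np.array([-np.cos(q+a),-np.sin(q+a)]);print(q,px(d,[*g,71]))
"
```

```text
time: 5.92
tool_pos: [495.7, -298.4, 431.2]
tcp_rot: [-179.9, -0.0, 73.9]
ft_force: [0.1, -0.4, -0.2]
finger_gap: 85.4
grip_force: 0.0
time: 6.55
tool_pos: [505.7, -161.8, 431.2]
tcp_rot: [-180.0, -0.0, 92.1]
ft_force: [0.9, 0.1, -0.4]
finger_gap: 85.0
grip_force: 0.0
time: 7.18
tool_pos: [522.5, 64.1, 431.4]
tcp_rot: [-180.0, 0.0, 92.1]
ft_force: [-0.2, -0.6, 0.0]
finger_gap: 85.5
grip_force: 0.0
t 7.17 pos [522.5  64.1 431.4] rot [-179.98    0.     92.09] gap 85.5 F [-0.2 -0.6  0. ] gf 0.0
now [1.762 0.21  0.114] afterturn [1.762 0.207 0.114] w [-0.0004  0.      0.0015]
0.635 [449.3 244.2]
0.785 [453.8 242. ]
0.935 [457.8 239.2]
```

View pics/t4.png

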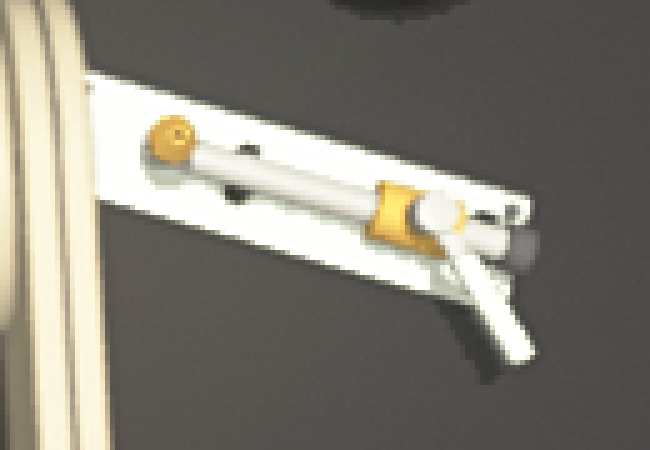

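The lever tip is at full-frame pixel (454,241.6), matching 0.785 rad. Next I move over the basket handle.

```bash
python3 -m jog '.44 .05 0 0 0 0 -1;.44 .05 0 0 0 0 -1;.44 .05 0 0 0 0 -1;.44 .05 0 0 0 0 -1;0 0 .3 0 0 0 -1'
python3 -m jog '0 0 .4 0 0 0 -1;0 0 .4 0 0 0 -1;0 0 0 0 0 0 -1'
python3 -c "from h import *;go(536.5,241,264,92);cv2.imwrite('pics/s5.png',snapshot('side')['img'][130:310,180:400,::-1].repeat(3,0).repeat(3,1))"
```

```text
time: 7.9
tool_pos: [536.9, 241.6, 403.7]
tcp_rot: [179.7, -0.1, 92.3]
ft_force: [0.6, 0.3, 0.3]
finger_gap: 85.4
grip_force: 0.0
time: 8.28
tool_pos: [534.8, 238.0, 317.3]
tcp_rot: [-179.5, 0.2, 92.1]
ft_force: [0.7, -0.3, -0.1]
finger_gap: 85.7
grip_force: 0.0
t 8.28 pos [534.8 238.  317.3] rot [-1.7954e+02  1.6000e-01  9.2060e+01] gap 85.7 F [ 0.7 -0.3 -0.1] gf 0.0
now [0.031 0.022 0.533] afterturn [0.029 0.018 0.533] w [-0.0077  0.0026  0.0011]
```

View pics/s5.png

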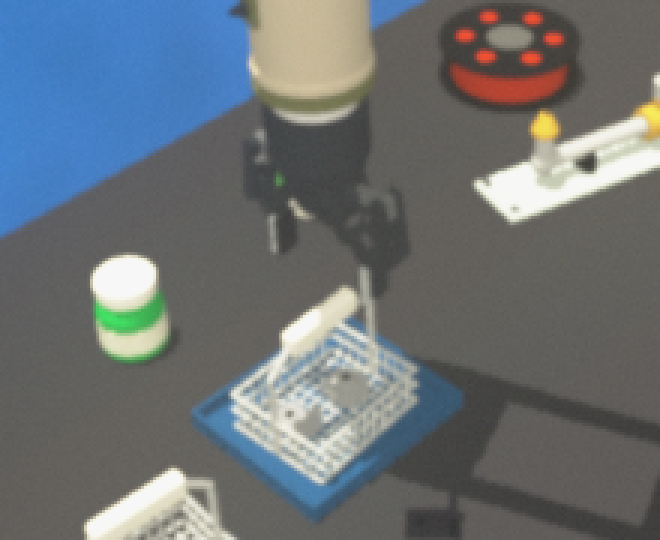

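The fingers, at about (283,245) and (380,270) in the crop, straddle the white handle grip, and both grey parts are in the basket. Going down and gripping.

```bash
python3 -m jog '.01 .01 .25 0 0 0 -1;0 0 .2 0 0 0 -1;0 0 .08 0 0 0 -1;0 0 0 0 0 0 -1;0 0 0 0 0 0 1' 60
python3 -m jog '0 0 0 0 0 0 1;0 0 0 0 0 0 1;0 0 0 0 0 0 1;0 0 0 0 0 0 1;0 0 0 0 0 0 1'
python3 -c "from h import *;go(536.5,241,430,92)"
```

```text
time: 8.95
tool_pos: [537.7, 240.4, 269.8]
tcp_rot: [179.9, -0.0, 92.1]
ft_force: [-0.1, -0.5, -0.0]
finger_gap: 70.0
grip_force: 0.0
time: 9.57
tool_pos: [537.5, 240.3, 269.0]
tcp_rot: [180.0, -0.0, 92.1]
ft_force: [2.8, 0.2, 2.1]
finger_gap: 13.0
grip_force: 61.6
t 9.57 pos [537.5 240.3 269. ] rot [ 1.7996e+02 -1.0000e-02  9.2080e+01] gap 13.0 F [2.8 0.2 2.1] gf 61.6
now [ 0.008 -0.009 -1.61 ] afterturn [ 0.007 -0.01  -1.61 ] w [ 0.0007 -0.0002  0.0014]
```

```bash
python3 -m jog '0 0 -.04 0 0 0 1;0 0 -.08 0 0 0 1;0 0 -.12 0 0 0 1;0 0 -.15 0 0 0 1;0 0 -.15 0 0 0 1'
python3 -m jog '0 0 -.15 0 0 0 1;0 0 -.15 0 0 0 1;0 0 -.15 0 0 0 1;0 0 -.15 0 0 0 1;0 0 -.15 0 0 0 1'
python3 -m jog '0 0 -.15 0 0 0 1;0 0 -.12 0 0 0 1;0 0 -.06 0 0 0 1;0 0 0 0 0 0 1;0 0 0 0 0 0 1'
python3 -c "from h import *;go(597.3,-126,437,92);cv2.imwrite('pics/s6.png',snapshot('side')['img'][60:280,180:400,::-1].repeat(2,0).repeat(2,1))"
```

```text
time: 10.2
tool_pos: [537.4, 240.4, 324.3]
tcp_rot: [179.9, -0.0, 92.1]
ft_force: [0.7, -0.5, -3.5]
finger_gap: 12.7
grip_force: 61.0
time: 10.82
tool_pos: [537.3, 240.3, 398.7]
tcp_rot: [-180.0, -0.0, 92.1]
ft_force: [-0.5, -0.2, -3.7]
finger_gap: 13.2
grip_force: 61.0
time: 11.45
tool_pos: [537.2, 240.3, 429.9]
tcp_rot: [-179.9, 0.0, 92.1]
ft_force: [0.3, 0.6, -3.7]
finger_gap: 12.6
grip_force: 61.0
t 11.45 pos [537.2 240.3 429.9] rot [-1.7994e+02  2.0000e-02  9.2090e+01] gap 12.6 F [ 0.3  0.6 -3.7] gf 61.0
now [-3.682  0.467 -0.07 ] afterturn [-3.681  0.473 -0.071] w [-0.0011  0.0003  0.0015]
```

View pics/s6.png

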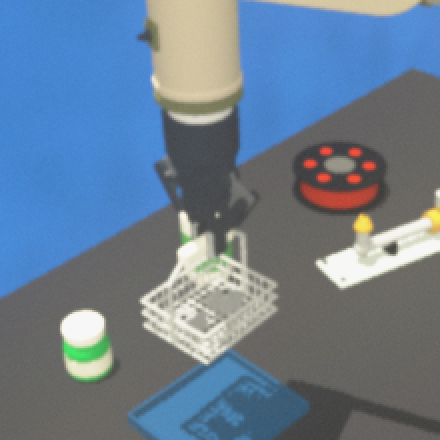

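The basket hangs level, clear of the tray, with both parts inside. The way to the nozzle is free, since the bottle's near edge is at x of about 720, so I carry it over gently.

```bash
python3 -m jog '-.05 .006 -.02 0 0 0 1;-.12 .015 -.05 0 0 0 1;-.2 .025 0 0 0 0 1;-.245 .031 0 0 0 0 1;-.245 .031 0 0 0 0 1'
python3 -m jog '-.245 .031 0 0 0 0 1;-.245 .031 0 0 0 0 1;-.245 .031 0 0 0 0 1;-.245 .031 0 0 0 0 1;-.245 .031 0 0 0 0 1'
python3 -m jog '-.245 .031 0 0 0 0 1;-.245 .031 0 0 0 0 1;-.245 .031 0 0 0 0 1;-.245 .031 0 0 0 0 1;-.245 .031 0 0 0 0 1'
python3 -m jog '-.2 .025 0 0 0 0 1;-.12 .015 0 0 0 0 1;-.05 .006 0 0 0 0 1;0 0 0 0 0 0 1;0 0 0 0 0 0 1'
python3 -c "from h import *;go(597.3,-126,436,92)"
```

```text
time: 12.12
tool_pos: [551.4, 152.7, 437.8]
tcp_rot: [180.0, 0.0, 92.1]
ft_force: [0.0, -0.6, -3.1]
finger_gap: 13.0
grip_force: 61.0
time: 12.75
tool_pos: [571.1, 30.6, 437.8]
tcp_rot: [180.0, 0.0, 92.0]
ft_force: [-0.3, -0.2, -2.6]
finger_gap: 12.8
grip_force: 61.0
time: 13.38
tool_pos: [590.8, -91.2, 437.8]
tcp_rot: [180.0, 0.0, 92.0]
ft_force: [0.1, 0.5, -3.7]
finger_gap: 13.2
grip_force: 61.0
time: 14.0
tool_pos: [597.1, -125.1, 437.7]
tcp_rot: [-180.0, -0.0, 92.1]
ft_force: [1.3, 0.2, -3.9]
finger_gap: 12.8
grip_force: 61.0
t 14.0 pos [ 597.1 -125.1  437.7] rot [-1.800e+02 -2.000e-02  9.214e+01] gap 12.8 F [ 1.3  0.2 -3.9] gf 61.0
now [-0.009  0.001  0.017] afterturn [-0.009  0.001  0.017] w [-0.     -0.0003  0.0023]
```

```bash
python3 -m jog '0 0 0 0 0 0 1;0 0 0 0 0 0 1;0 0 0 0 0 0 1;0 0 0 0 0 0 1;0 0 0 0 0 0 1'
python3 -c "from h import *
s=snapshot('side')['img'][60:230,270:470,::-1].repeat(2,0).repeat(2,1);t=snapshot('top')['img'][110:280,330:530,::-1].repeat(2,0).repeat(2,1)
cv2.imwrite('pics/s7.png',np.hstack([s,t]))"
```

```text
time: 14.62
tool_pos: [597.1, -125.8, 437.7]
tcp_rot: [180.0, -0.0, 92.1]
ft_force: [-0.2, -0.2, -3.7]
finger_gap: 12.5
grip_force: 61.0
```

View pics/s7.png

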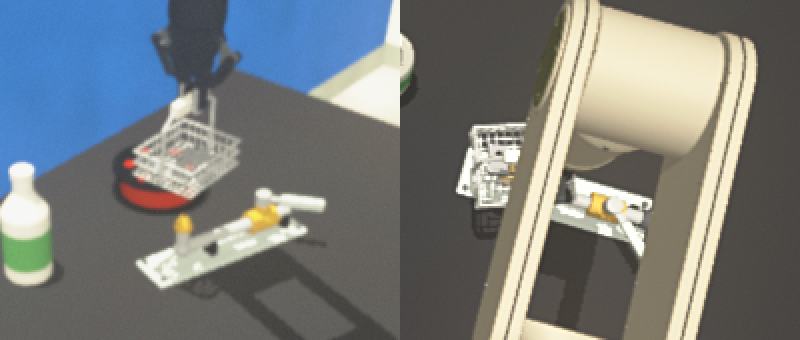

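The basket, at about (187,158) in the left crop, is level above the nozzle at (183,225). Both parts are visible inside, and in the right crop the lever is still at 45°. Handing in.

```bash
python3 -c "from bench import *;print(hand_in())"
```

```text
the job is handed in; nothing more can be done
None
```

Job handed in at 14.6 s: by my own measurements the valve lever is at about 0.785 rad, and the basket is held level and still over the nozzle with its bottom about 8 cm above the tip and both parts inside; the interface returned no verdict.

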